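# Latch the blue tube rack on its shaker

## Task

Secure the blue tube rack for shaking: take the yellow knob of the hold-down bar on the shaker that carries the blue rack, lift and swing the bar over the lip of its keeper, and let it drop fully home in the keeper's notch, across the rack. Keep the blue rack standing in its place, leave the bar of the other shaker (red rack) where it is, and let go of the knob.

Things in the scene. Friction and masses are not known exactly. Their poses are not given: they have to be found in the camera images.
- blue_notch (a point): Keeper notch on the blue rack's shaker (fixed white box): where the bar's centreline lies when home. z up, +x over the rack to the bar's pivot post at (135,0,0) mm. Keeper: dark plate 12 mm thick; notch 36 mm wide in y, floor z -5; low lip at y 18 to 28, top z +9; tall stop at y -18 to -28, top z +25. Both block the bar. Bar parks out on the +y side. Home, the knob point is at (-40,0,28) mm.
- blue_knob (a point): Yellow knob (upright, 20 mm wide, 40 tall; point on its axis, 17 mm under its top) on the free end of the 10 mm square steel bar: 175 mm along the bar from the pivot, 28 mm above the bar's centreline. x: along the bar to the pivot; z up. The bar swings sideways on its post (light friction; parked level, 0.65 to 1.2 rad out) and lifts up to 0.8 rad about the pivot, 2 N; released, it falls level.
- red_knob (a point): The same yellow knob on the other, identical shaker, which carries the red rack. Its bar is also swung out, and stays so.
- blue_rack: Blue rack with 24 white-capped tubes, 76 x 116 x 47 mm, loose on the shaker's platform (65 mm above the table); origin at the centre of its underside, z up. The home bar crosses it 8 mm above the caps.

How it is judged:
By the outcome, as a careful person would: the job done as asked, in the order asked, and still so for the second after the job is handed in, with the robot touching nothing.
It also fails if it takes over 37 s, if anything falls off the work surface, if the arm or the gripper's body presses on something with over 40 N, if the wrist force passes 120 N, or if a joint passes its speed limit or range.

## Robot

A 6-joint arm with a two-finger parallel gripper is mounted at the origin on the work surface. World frame = base frame: x ahead of the robot, y to its left, z up, the work surface at z = 0. Lengths are in m, angles in rad, forces in N, time in s.
With the tool pointing down it reaches from about 0.25 to 0.725 m from the base axis. Payload 4 kg.
Tool frame: the origin (TCP) lies midway between the tips of the shut fingers; the grasp point (between the pads) lies bot.pinch_z behind it (bot.pinch_z is the distance from the TCP to the grasp point, in m); z points along the fingers, y is the line along which they close (so a half turn about z gives the same grasp; the last joint's range is limited). The gripper opens to 85 mm and grips with 20 to 120 N. Pads are 22 mm wide; open, the fingers measure 114 mm over their backs; the gripper's body (76 mm by 85 mm) begins 54 mm behind the grasp point. The pads swing forward as they close: fully open they stand 13 mm farther back than shut.
Start: joints at [-1.291, 0.241, 0.005, 1.335, 0, 1.571], TCP at [0.138, -0.481, 0.231] pointing down, gripper open.
Joint ranges: [-2.72, 2.72], [-1.05, 1.87], [-1.09, 1.28], [-1.99, 2.15], [-1.42, 1.44], [-3.14, 3.14]. Speed limits (rad/s): [2.79, 2.79, 3.14, 3.14, 3.14, 3.14].

## Interface

Orientations are given as a unit quaternion [x, y, z, w].
In Python, from workcell import bot gives the robot as it stands.
- The arm moves only by the tool run_rows, called after "Call:" by a JSON object that holds its "api" and its "payload". Schema: {"type":"object","properties":{"plan":{"type":"array","items":{"type":"array","items":{"type":"array","items":{"type":"number"},"minItems":7,"maxItems":7},"minItems":1,"maxItems":10},"minItems":1,"maxItems":1},"only":{"type":"string"},"quiet":{"type":"boolean"},"lines":{"type":"string"}},"required":["plan"],"additionalProperties":false}. plan is a list that holds a single list of rows (three levels of brackets), with 1 to 10 rows, each of 7 numbers: a rotation vector rx, ry, rz in normalised numbers (1 is 2 pi rad), then dx, dy, dz in shares of 0.8 m (1.0 is 0.8 m), then the finger opening in m; each row is the pose to reach, as a shift and turn from the pose commanded when the call began, along the tool's axes at that moment; what a row does not reach only later rows make up. A row lasts 1/8 s, in which the tool goes at most 0.0625 m and 0.188 rad, less where a joint would pass 70% of its speed; a pose out of reach is approached as far as the arm can. The fingers move at their own pace and stop on an object; the grip force is fixed at half the most. Time passes only in rows, so rows that do not move let the fingers close. The tool returns the time, the measured TCP pose, the force, the opening and the grip force at its end. only (a regular expression) keeps the lines of the reply that match it, lines (a string "A,B") keeps lines A to B, and quiet returns only ok. No shift or turn number may pass 1 either way. Input that does not fit is refused with a message, and nothing moves.
- bot.get_obs(): the state, without advancing time (a new reading comes with each control period).
- bot.camera(name): name is "side" or "top"; returns the picture (384x512x3 uint8, red, green, blue); there is no depth.
- bot.calibration(name): a dict with "mtx" (3x3 intrinsics, pixels), "R" (3x3) and "t" (3): a world point X has camera coordinates R X + t. Camera axes: x right, y down, z forward; pixel columns grow to the right and rows downward; lengths in m; the calibration is good to about 2 mm. A picture is of the moment at which its call begins. calibration takes no time and is no camera call.
- bot.job_done(): hands the job in; it is judged then, once.
The state is a dict: "clock": time; "joint_pos": joint angles; "joint_vel": joint speeds; "tau": joint torques, N m; "eef_pos": TCP position; "tool_rot": TCP orientation; "ft_force": force on the tool from outside, world axes, zero at the start; "ft_torque": the same for the moment, N m; "grip_width": finger opening in m; "grasp_force": force on a finger pad.
Only numpy, scipy, OpenCV 4.12 (cv2) and the standard library are available. Lean on these libraries where they do the work, as an engineer would, in place of code of your own. Each camera call takes 0.05 s, during which the arm holds its last target. There are 200 camera calls.

## Working session

There is one attempt and no reset: what is moved stays moved. The work goes in short steps, Python scripts to look and compute and a tool call to move; the robot and the scene stay as the last step left them, time stands still between calls to the robot, and variables do not carry over. Pictures are saved under pics/ and viewed, at most 10 in all, crops included, and the job is handed in when it is done.

```bash
ls; mkdir -p pics; python3 - <<'E'
from workcell import bot
import cv2,numpy as np
for n in("side","top"):
    im=bot.camera(n); cv2.imwrite(f"pics/{n}0.png",cv2.cvtColor(im,cv2.COLOR_RGB2BGR))
    c=bot.calibration(n); print(n,c["mtx"].round(1).tolist(),(-c["R"].T@c["t"]).round(3),c["R"].round(3).tolist())
o=bot.get_obs(); print(o["clock"],o["eef_pos"],o["tool_rot"],bot.pinch_z)
E
```

```text
pics
workcell.py
side [[498.4, 0.0, 244.8], [0.0, 498.4, 193.9], [0.0, 0.0, 1.0]] [ 0.364 -0.906  0.774] [[0.986, -0.167, -0.003], [-0.099, -0.573, -0.814], [0.134, 0.803, -0.581]]
top [[492.9, 0.0, 261.1], [0.0, 492.9, 195.8], [0.0, 0.0, 1.0]] [ 0.38  -0.061  1.316] [[0.029, -0.999, 0.019], [-0.995, -0.031, -0.098], [0.098, -0.016, -0.995]]
0.1 [ 0.13794286 -0.48002569  0.23050786] [ 9.90229246e-01  1.39445963e-01 -1.23951427e-04 -9.20714887e-04] 0.0187
```

View pics/side0.png

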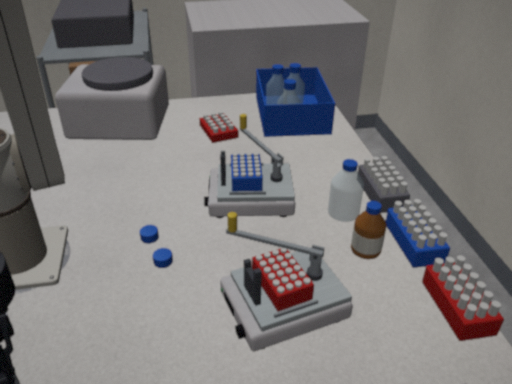

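View pics/top0.png

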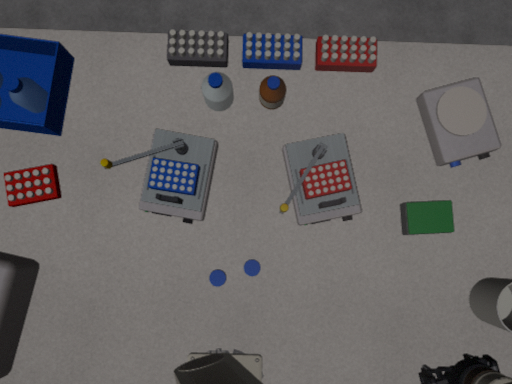

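The side view shows the blue shaker at about (250,185), its knob at (243,121), keeper at (222,168) and post at (277,168). In the top view the knob is at (106,163), the post at (181,147) and the keeper at (169,198). The red knob is at side (232,222) and top (284,208).

```bash
cat > h.py <<'E'
from workcell import bot
import cv2,numpy as np
def cam(n):
    c=bot.calibration(n); return c["mtx"],c["R"],c["t"]
def tri(ps,pt):
    P=[];u=[]
    for n,p in(("side",ps),("top",pt)):
        K,R,t=cam(n); P.append(K@np.c_[R,t]); u.append(np.array(p,float).reshape(2,1))
    X=cv2.triangulatePoints(P[0],P[1],u[0],u[1]).ravel(); X=X[:3]/X[3]
    return X,[np.round(proj(n,X)-p,1) for n,p in(("side",ps),("top",pt))]
def proj(n,X):
    K,R,t=cam(n); q=K@(R@np.asarray(X)+t); return q[:2]/q[2]
def ray(n,p,z):
    K,R,t=cam(n); C=-R.T@t; d=R.T@np.linalg.inv(K)@[p[0],p[1],1]; return C+d*(z-C[2])/d[2]
def blobs(im,lo,hi,box,amin=8):
    h=cv2.inRange(cv2.cvtColor(im,cv2.COLOR_RGB2HSV),lo,hi); x0,y0,x1,y1=box
    m=np.zeros_like(h); m[y0:y1,x0:x1]=h[y0:y1,x0:x1]
    n,l,s,c=cv2.connectedComponentsWithStats(m)
    return [(s[i].tolist(),c[i].round(1).tolist()) for i in range(1,n) if s[i][4]>=amin]
YL=((20,110,80),(35,255,255))
E
python3 - <<'E'
from h import *
S=bot.camera("side");T=bot.camera("top")
for n,i,b,bx in(("S",S,(228,100,258,140),0),("T",T,(90,145,125,180),0)):
    print(n,blobs(i,*YL,b))
print("rack",blobs(S,(105,120,50),(130,255,255),(215,140,275,200)),blobs(T,(105,120,50),(130,255,255),(140,150,210,200)))
a=cv2.resize(S[105:225,195:305],None,fx=6,fy=5.0,interpolation=cv2.INTER_CUBIC)
a=cv2.resize(S[110:218,195:305],None,fx=5,fy=5,interpolation=cv2.INTER_CUBIC)
b=cv2.resize(T[125:230,95:225],None,fx=5,fy=5,interpolation=cv2.INTER_CUBIC)
cv2.imwrite("pics/s1.png",a[...,::-1]);cv2.imwrite("pics/t1.png",b[...,::-1])
E
```

```text
S [([240, 114, 6, 15, 73], [242.8, 120.8])]
T [([100, 159, 8, 8, 49], [103.8, 162.2])]
rack [([232, 155, 30, 36, 506], [246.5, 179.5]), ([231, 163, 2, 6, 8], [231.6, 165.4])] [([148, 158, 51, 37, 824], [173.2, 176.8])]
```

View pics/s1.png

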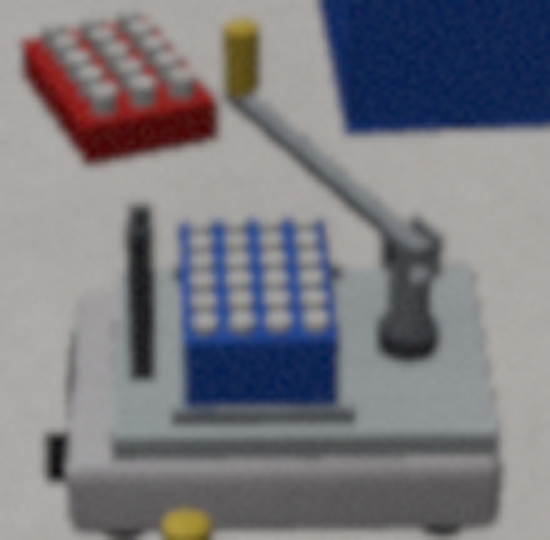

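View pics/t1.png

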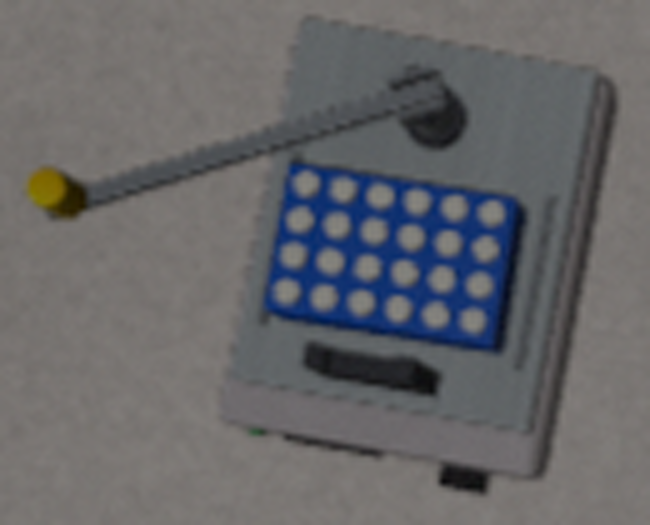

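The crops show the blue knob's top disc at side (243.2,115.4) and top (104.2,162.4). The bar's pivot end is at side (278,158) and top (181,144). The keeper's tall stop top is at side (223,151.6), and the keeper spans top (156,196) to (182,201), with the lip on the left.

```bash
python3 - <<'E'
from h import *
c=lambda n,x,y:(195+x/5,110+y/5) if n=="s" else (95+x/5,125+y/5)
def p(k,s,t):
    X,e=tri(s,t); print(k,(X*1000).round(1),e); return X
kt=p("knobtop",c("s",241,27),c("t",47,187))
pv=p("pivot",c("s",413,238),c("t",430,95))
# barrel bottom of knob
st=p("stoptop",c("s",140,208),c("t",428,372))
# rack corner caps: side crop TL,TR,BL,BR -> world near: map
T=bot.camera("top")
caps=[((306,184),(492,213)),((286,291),(474,320))]
for z in(.112,):
    W=[[ray("top",c("t",*q),z) for q in r] for r in caps]
    for a in W:print((np.array(a)*1000).round(1).tolist())
    ydir=(W[0][0]-W[0][1])+(W[1][0]-W[1][1]); print("rack yaw(of y dir) ",np.degrees(np.arctan2(-ydir[0],ydir[1])), (sum(map(sum,W))/4*1000).round(1))
for k,s,t in(("capA",(202,243-20),(306,184)),("cap far-right(side)",(317,230),(0,0))):pass
# keeper ends at height
for z in(.115,.14): print(z,[(ray("top",c("t",*q),z)*1000).round(1).tolist() for q in((310,358),(432,380))])
print("red rack/knob", (ray("top",(284,208),.16)*1000).round(0))
d=kt-pv;print("len",np.hypot(*d[:2]),"ang",np.degrees(np.arctan2(d[1],d[0])))
# platform edges in top: left edge & top edge
for a,b in(((305,17),(232,380)),((305,17),(605,72)),):
    A,B=[ray("top",c("t",*q),.065) for q in(a,b)];v=B-A;print("edge",np.degrees(np.arctan2(v[1],v[0])),np.hypot(*v[:2]),(A*1000).round(),(B*1000).round())
E
```

```text
knobtop [560.9 290.1 167.2] [array([-0.,  0.]), array([ 0., -0.])]
pivot [617.9 118.4 131.9] [array([-0.1,  0. ]), array([ 0. , -0.1])]
stoptop [480.6 107.8 169. ] [array([-0.6,  0.1]), array([ 0.1, -0.6])]
[[575.1, 180.3, 112.0], [563.6, 88.4, 112.0]]
[[521.8, 187.4, 112.0], [510.3, 94.9, 112.0]]
rack yaw(of y dir)  -7.090536533961087 [542.7 137.8 112. ]
0.115 [[488.9, 173.5, 115.0], [479.9, 113.7, 115.0]]
0.14 [[486.6, 168.6, 140.0], [477.9, 110.1, 140.0]]
red rack/knob [ 467. -134.  160.]
len 0.18091759151220152 ang 108.35903374662978
edge 171.69064257188 0.19063382723206815 [670. 195.  65.] [481. 222.  65.]
edge -98.67097382036643 0.15710668859000718 [670. 195.  65.] [646.  39.  65.]
```

Careful with the scale: shifts go in shares of 0.8 m and turns go in shares of 2 pi rad. That gives: -0.621 m / 0.8 = -0.7763, 0.62 m / 0.8 = 0.775, -1.613 rad / 6.2832 = -0.2567.

```bash
cat >> h.py <<'E'
from scipy.spatial.transform import Rotation as Ro
def plan(pos,yaw,tilt=0):
    "row to TCP pos, tool pointing down with closing line (tool y) at yaw deg; tilt about tool y (rad)"
    o=bot.get_obs(); R0=Ro.from_quat(o["tool_rot"]); y=np.radians(yaw)
    Y=np.array([np.cos(y),np.sin(y),0]);Z=np.array([0,0,-1.]);X=np.cross(Y,Z)
    R1=Ro.from_matrix(np.c_[X,Y,Z])*Ro.from_rotvec([0,tilt,0])
    print("row",(R0.inv()*R1).as_rotvec().round(3),R0.inv().apply(np.array(pos)-o["eef_pos"]).round(4),"t",round(o["clock"],2),"q",o["joint_pos"].round(2))
E
```

Call:
{"api": "run_rows", "payload": {"plan": [[[0, 0, -0.2567, 0.775, -0.7763, -0.025, 0.085], [0, 0, -0.2567, 0.775, -0.7763, -0.025, 0.085], [0, 0, -0.2567, 0.775, -0.7763, -0.025, 0.085], [0, 0, -0.2567, 0.775, -0.7763, -0.025, 0.085], [0, 0, -0.2567, 0.775, -0.7763, -0.025, 0.085], [0, 0, -0.2567, 0.775, -0.7763, -0.025, 0.085], [0, 0, -0.2567, 0.775, -0.7763, -0.025, 0.085], [0, 0, -0.2567, 0.775, -0.7763, -0.025, 0.085], [0, 0, -0.2567, 0.775, -0.7763, -0.025, 0.085], [0, 0, -0.2567, 0.775, -0.7763, -0.025, 0.085]]]}}

```text
clock: 1.5
eef_pos: [0.441, 0.0684, 0.2458]
tool_rot: [0.584, 0.812, 0.0, 0.0]
ft_force: [1.3, -1.4, -0.4]
grip_width: 0.085
grasp_force: 0.0
```

```bash
python3 -c "
from h import *
plan([.562,.288,.25],18.4)"
```

```text
row [0.001 0.001 0.002] [ 0.1698  0.1845 -0.0042] t 1.5 q [ 0.15  0.13 -0.1   1.35 -0.    1.4 ]
```

Converted, 0.182 m / 0.8 = 0.2275, 0.168 m / 0.8 = 0.21.

Call:
{"api": "run_rows", "payload": {"plan": [[[0, 0, 0, 0.21, 0.2275, -0.005, 0.06], [0, 0, 0, 0.21, 0.2275, -0.005, 0.06], [0, 0, 0, 0.21, 0.2275, -0.005, 0.06], [0, 0, 0, 0.21, 0.2275, -0.005, 0.06], [0, 0, 0, 0.21, 0.2275, -0.005, 0.06], [0, 0, 0, 0.21, 0.2275, -0.005, 0.06]]]}}

```text
clock: 2.25
eef_pos: [0.5593, 0.2832, 0.2486]
tool_rot: [0.584, 0.811, -0.001, -0.0]
ft_force: [-0.7, -0.7, 0.4]
grip_width: 0.0601
grasp_force: 0.0
```

```bash
python3 - <<'E'
from h import *
plan([.562,.288,.136],18.4)
S=bot.camera("side");T=bot.camera("top")
print(blobs(S,*YL,(225,100,262,140)),blobs(T,*YL,(85,140,130,185)))
a=cv2.resize(S[50:150,180:320],None,fx=4,fy=4);b=cv2.resize(T[110:210,60:200],None,fx=4,fy=4)
cv2.imwrite("pics/hov.png",np.vstack([a,b])[:600,:,::-1] if 0 else np.hstack([a[:,:400],b[:,:400]])[...,::-1])
E
```

```text
row [-0.002  0.001  0.001] [0.0038 0.0044 0.1125] t 2.25 q [ 0.47  0.5   0.43  1.5  -0.    1.72]
[([240, 114, 6, 15, 71], [242.9, 120.9])] [([100, 159, 8, 8, 50], [103.8, 162.3])]
```

View pics/hov.png

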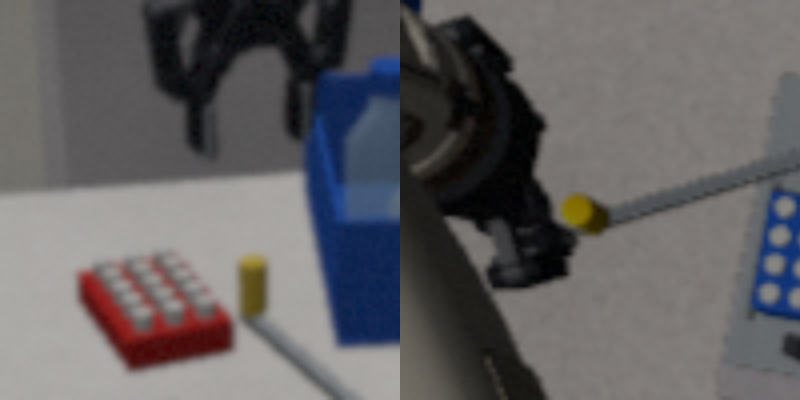

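The hover view shows the knob at side (243,121), standing between the fingers' tips at (231,89) and (255,82). The fingers hang above it and clear. I'll check the projections, then go down.

Converted, 0.112 m / 0.8 = 0.14, 0.105 m / 0.8 = 0.1313.

```bash
python3 -c "
from h import *
o=bot.get_obs()['eef_pos']
for n in('side','top'): print(n,proj(n,[.562,.288,.148]),'tips',proj(n,o+[.0285,.0095,.013]),proj(n,o-[.0285,.0095,-.013]))
print(tri((242.9,114.8),(103.8,162.0)))
for z in (.122,.125,.128):print(ray('side',(242.6,121),z+.025))"
```

```text
side [243.75481156 122.13167065] tips [253.21048507  80.72666191] [232.46996711  85.18697538]
top [107.70981944 163.28367948] tips [ 91.17935344 142.67490502] [ 98.40695161 169.10443996]
(array([0.5609084 , 0.29118789, 0.16851888]), [array([ 0.2, -0. ]), array([-0. ,  0.3])])
[0.56031661 0.29699342 0.147     ]
[0.55937875 0.29123366 0.15      ]
[0.5584409  0.28547389 0.153     ]
```

Call:
{"api": "run_rows", "payload": {"plan": [[[0, 0, 0, 0.0038, 0.0038, 0.0625, 0.06], [0, 0, 0, 0.0038, 0.0038, 0.1313, 0.06], [0, 0, 0, 0.0038, 0.0038, 0.14, 0.06], [0, 0, 0, 0.0038, 0.0038, 0.14, 0.06], [0, 0, 0, 0.0038, 0.0038, 0.14, 0.06]]]}}

```text
clock: 2.98
eef_pos: [0.5636, 0.2877, 0.1411]
tool_rot: [0.585, 0.811, 0.003, 0.001]
ft_force: [-0.3, -1.1, 0.9]
grip_width: 0.0597
grasp_force: 0.0
```

```bash
python3 - <<'E'
from h import *
plan([.562,.288,.136],18.4)
S=bot.camera("side");T=bot.camera("top")
a=cv2.resize(S[70:170,190:290],None,fx=4,fy=4);b=cv2.resize(T[110:210,60:160],None,fx=4,fy=4)
cv2.imwrite("pics/down.png",np.hstack([a,b])[...,::-1])
E
```

```text
row [ 0.006 -0.001  0.   ] [ 0.0008 -0.0014  0.0051] t 2.98 q [0.47 0.55 0.23 1.24 0.   1.72]
```

View pics/down.png

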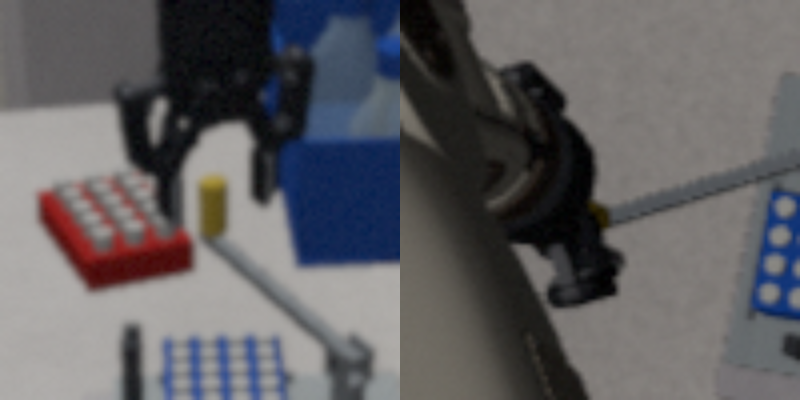

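The fingers straddle the knob: in the side crop it is at (212,205), between tips at (170,225) and (262,200). Closing now.

Converted, 0.003 m / 0.8 = 0.0038, 0.002 m / 0.8 = 0.0025.

Call:
{"api": "run_rows", "payload": {"plan": [[[0, 0, 0, 0.0025, 0, 0.0038, 0.06], [0, 0, 0, 0.0025, 0, 0.0038, 0.0], [0, 0, 0, 0.0025, 0, 0.0038, 0.0], [0, 0, 0, 0.0025, 0, 0.0038, 0.0], [0, 0, 0, 0.0025, 0, 0.0038, 0.0], [0, 0, 0, 0.0025, 0, 0.0038, 0.0]]]}}

```text
clock: 3.82
eef_pos: [0.561, 0.2891, 0.1346]
tool_rot: [0.585, 0.811, 0.0, -0.0]
ft_force: [-1.0, 0.1, 0.4]
grip_width: 0.0188
grasp_force: 58.5
```

```bash
python3 - <<'E'
from h import *
piv=np.array([.617,.119]); o=bot.get_obs()["eef_pos"]
d=o[:2]-piv; r=np.hypot(*d); a=np.degrees(np.arctan2(d[1],d[0])); print("r",r,"ang",a)
E
```

```text
r 0.17908784446373072 ang 108.2198973387811
```

Converted, -0.035 m / 0.8 = -0.0438, -0.0177 m / 0.8 = -0.0221, 0.2 rad / 6.2832 = 0.0318.

Call:
{"api": "run_rows", "payload": {"plan": [[[0, 0.0159, 0, -0.0025, 0, -0.0221, 0], [0, 0.0318, 0, -0.0068, 0, -0.0438, 0], [0, 0.0318, 0, -0.0068, 0, -0.0438, 0], [0, 0.0318, 0, -0.0068, 0, -0.0438, 0]]]}}

```text
clock: 4.32
eef_pos: [0.5625, 0.2839, 0.1686]
tool_rot: [0.582, 0.807, 0.057, -0.08]
ft_force: [0.8, 0.9, -1.5]
grip_width: 0.0187
grasp_force: 58.8
```

```bash
cat >> h.py <<'E'
def swing(a0,a1,n,piv=(.617,.120)):
    "n poses turning the present tool pose about the vertical at piv, by a1-a0 deg"
    o=bot.get_obs(); R0=Ro.from_quat(o["tool_rot"]); p0=o["eef_pos"]; c=np.array([*piv,0])
    for k in range(1,n+1):
        Q=Ro.from_euler("z",(a1-a0)*k/n,degrees=True)
        print(np.r_[(R0.inv()*Q*R0).as_rotvec(),R0.inv().apply(c+Q.apply(p0-c)-p0)].round(3).tolist())
E
python3 -c "
from h import *
swing(108.3,171.6,8)"
```

```text
[0.027, -0.0, -0.135, -0.002, -0.024, -0.0]
[0.054, -0.0, -0.271, -0.006, -0.047, -0.001]
[0.081, -0.0, -0.406, -0.014, -0.07, -0.003]
[0.109, -0.0, -0.542, -0.025, -0.091, -0.005]
[0.136, -0.001, -0.677, -0.039, -0.11, -0.008]
[0.163, -0.001, -0.812, -0.055, -0.127, -0.011]
[0.19, -0.001, -0.948, -0.073, -0.142, -0.015]
[0.217, -0.001, -1.083, -0.093, -0.154, -0.019]
```

Converted, -0.091 m / 0.8 = -0.1138, -0.07 m / 0.8 = -0.0875, -0.542 rad / 6.2832 = -0.0863.

Call:
{"api": "run_rows", "payload": {"plan": [[[0.0043, 0, -0.0215, -0.0025, -0.03, 0, 0], [0.0086, 0, -0.0431, -0.0075, -0.0588, -0.0013, 0], [0.0129, 0, -0.0646, -0.0175, -0.0875, -0.0038, 0], [0.0173, 0, -0.0863, -0.0313, -0.1138, -0.0063, 0], [0.0173, 0, -0.0863, -0.0313, -0.1138, -0.0063, 0]]]}}

```text
clock: 4.95
eef_pos: [0.4861, 0.2289, 0.1682]
tool_rot: [0.339, 0.936, 0.032, -0.09]
ft_force: [6.9, -2.5, -5.5]
grip_width: 0.0186
grasp_force: 58.7
```

```bash
python3 - <<'E'
from h import *
swing(0,31.6,4)
S=bot.camera("side");T=bot.camera("top")
a=cv2.resize(S[80:205,195:310],None,fx=3.4,fy=3.4);b=cv2.resize(T[110:235,90:205],None,fx=3.4,fy=3.4)
cv2.imwrite("pics/mid.png",np.hstack([a,b])[...,::-1])
E
```

```text
[0.026, -0.0, -0.135, -0.002, -0.023, -0.0]
[0.053, -0.0, -0.271, -0.006, -0.046, -0.001]
[0.079, -0.0, -0.406, -0.014, -0.068, -0.003]
[0.105, -0.001, -0.541, -0.025, -0.089, -0.005]
```

View pics/mid.png

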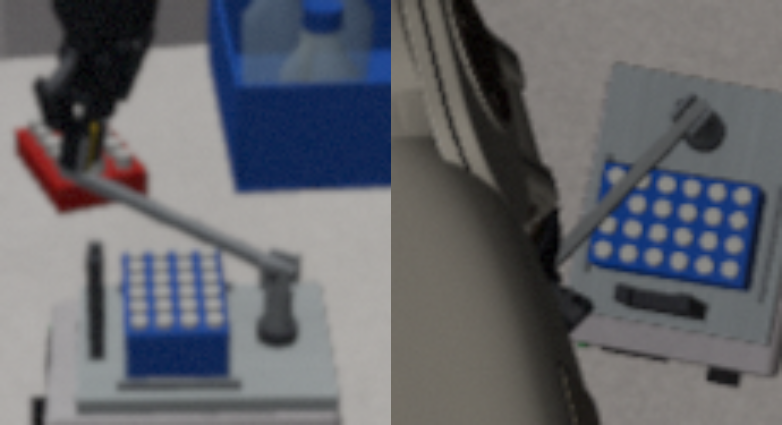

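The knob is held at side crop (90,140), and the bar is raised and sweeping over the rack's left cap row. The rack has not moved and the forces are small. I'll go on over the lip.

Converted, -0.089 m / 0.8 = -0.1113, -0.068 m / 0.8 = -0.085, -0.541 rad / 6.2832 = -0.0861.

Call:
{"api": "run_rows", "payload": {"plan": [[[0.0041, 0, -0.0215, -0.0038, -0.0288, 0, 0], [0.0084, 0, -0.0431, -0.0088, -0.0575, -0.0013, 0], [0.0126, 0, -0.0646, -0.0188, -0.085, -0.0038, 0], [0.0167, 0, -0.0861, -0.0325, -0.1113, -0.0063, 0], [0.0167, 0, -0.0861, -0.0325, -0.1113, -0.0063, 0]]]}}

```text
clock: 5.68
eef_pos: [0.4518, 0.1447, 0.1683]
tool_rot: [0.071, 0.993, 0.008, -0.094]
ft_force: [11.0, -0.2, -6.3]
grip_width: 0.0185
grasp_force: 58.8
```

```bash
python3 - <<'E'
from h import *
o=bot.get_obs(); R=Ro.from_quat(o["tool_rot"]).as_matrix(); print("toolx ang",np.degrees(np.arctan2(R[1,0],R[0,0])))
S=bot.camera("side");T=bot.camera("top")
a=cv2.resize(S[80:205,195:310],None,fx=3.4,fy=3.4);b=cv2.resize(T[110:235,120:235],None,fx=3.4,fy=3.4)
cv2.imwrite("pics/over.png",np.hstack([a,b])[...,::-1])
E
```

```text
toolx ang 171.81813754192194
```

View pics/over.png

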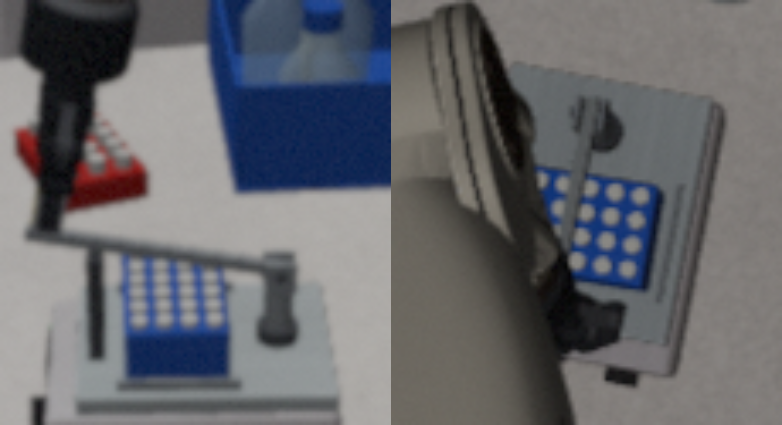

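The bar lies over the keeper: in the side crop it runs from the knob (45,230) to the pivot (280,265), past the keeper (95,250). The rack is undisturbed, and I'm lowering now.

Converted, 0.032 m / 0.8 = 0.04, -0.003 m / 0.8 = -0.0038, -0.19 rad / 6.2832 = -0.0302.

Call:
{"api": "run_rows", "payload": {"plan": [[[0, -0.0159, 0, -0.0013, 0, 0.0219, 0], [0, -0.0302, 0, -0.0038, 0, 0.04, 0], [0, -0.0302, 0, -0.0038, 0, 0.04, 0], [0, -0.0302, 0, -0.0038, 0, 0.04, 0]]]}}

```text
clock: 6.28
eef_pos: [0.4471, 0.1463, 0.1371]
tool_rot: [0.072, 0.997, 0.001, -0.0]
ft_force: [8.1, -0.9, -5.2]
grip_width: 0.0186
grasp_force: 59.0
```

```bash
python3 - <<'E'
from h import *
plan([0,0,0],81.7)
o=bot.get_obs();d=o["eef_pos"][:2]-[.617,.119];print(np.hypot(*d),np.degrees(np.arctan2(d[1],d[0])))
E
```

```text
row [ 0.003 -0.001  0.001] [ 0.4214 -0.2091  0.137 ] t 6.28 q [ 0.31  0.25 -0.24  1.08  0.    0.46]
0.17210317281430026 170.8611260897479
```

Converted, 0.16 m / 0.8 = 0.2, -0.05 m / 0.8 = -0.0625.

Call:
{"api": "run_rows", "payload": {"plan": [[[0, 0, 0, 0, 0, 0, 0.06], [0, 0, 0, 0, 0, 0, 0.06], [0, 0, 0, 0, 0, 0, 0.06], [0, 0, 0, 0, 0, 0, 0.06], [0, 0, 0, 0, 0, -0.0625, 0.06], [0, 0, 0, 0, 0, -0.125, 0.06], [0, 0, 0, 0.075, 0, -0.125, 0.06], [0, 0, 0, 0.15, 0, -0.125, 0.06], [0, 0, 0, 0.2, 0, -0.125, 0.06], [0, 0, 0, 0.2, 0, -0.125, 0.06]]]}}

```text
clock: 7.52
eef_pos: [0.2847, 0.1685, 0.2388]
tool_rot: [0.071, 0.997, 0.003, -0.004]
ft_force: [0.8, 0.7, -0.3]
grip_width: 0.0603
grasp_force: 0.0
```

```bash
python3 - <<'E'
from h import *
S=bot.camera("side");T=bot.camera("top")
print(blobs(S,*YL,(190,120,260,180)),blobs(T,*YL,(130,180,200,250)),blobs(T,*YL,(270,195,300,220)))
a=cv2.resize(S[110:215,195:310],None,fx=3.4,fy=3.4);b=cv2.resize(T[125:230,120:235],None,fx=3.4,fy=3.4)
cv2.imwrite("pics/end.png",np.hstack([a,b])[...,::-1])
for n in("side","top"):print(n,proj(n,[.444,.1446,.170]))
E
```

```text
[([203, 144, 7, 17, 93], [205.7, 151.9])] [([159, 210, 9, 8, 54], [163.1, 213.4])] [([280, 204, 8, 8, 55], [283.6, 207.5])]
side [205.37014324 144.96713926]
top [163.98692117 213.95007993]
```

View pics/end.png

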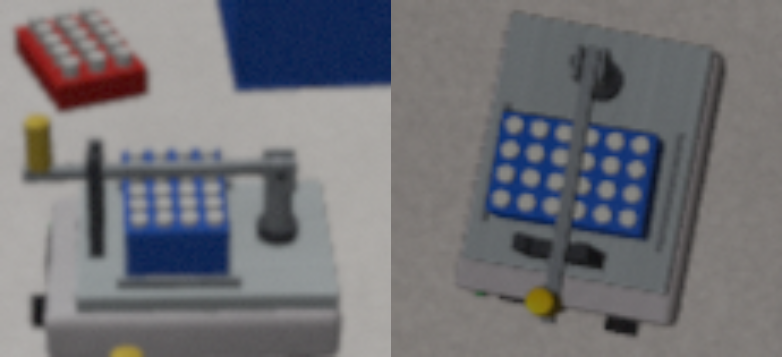

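The bar lies across the rack inside the notch, with the knob at side (205.7,152) and top (163,213). That agrees with the predicted home, the rack is standing, and the red knob hasn't moved. I'll check the height once more and hand in.

Call:
{"api": "run_rows", "payload": {"plan": [[[0, 0, 0, 0, 0, 0, 0.06], [0, 0, 0, 0, 0, 0, 0.06], [0, 0, 0, 0, 0, 0, 0.06], [0, 0, 0, 0, 0, 0, 0.06]]], "lines": "1,1"}}

```text
clock: 8.12
```

```bash
python3 - <<'E'
from h import *
print(tri((205.7,145.4),(163.1,213.2))[0], blobs(bot.camera("side"),*YL,(190,120,260,180)))
X=tri((205.7,145.4),(163.1,213.2))[0]
if X[2]<.174: print(bot.job_done())
E
```

```text
[0.44538487 0.14725423 0.16720959] [([203, 144, 7, 17, 92], [205.7, 151.6])]
the job is handed in; nothing more can be done
None
```

The blue rack's hold-down bar is home in its keeper notch across the standing rack, the knob is released, the red shaker's bar is where it was, and the job was handed in at about 8 s.

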